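# Park the fairing board on the spring-balanced tool arm

### The arm

A 6-joint arm with a two-finger parallel gripper is mounted at the origin on the work surface. World frame = base frame: x ahead of the robot, y to its left, z up, the work surface at z = 0. Lengths are in m, angles in rad, forces in N, time in s.
With the tool pointing down it reaches from about 0.275 to 0.825 m from the base axis. Payload 5.2 kg.
Tool frame: the origin (TCP) lies midway between the tips of the shut fingers; the grasp point (between the pads) lies 19 mm behind it; z points along the fingers, y is the line along which they close (so a half turn about z gives the same grasp; the last joint's range is limited). The gripper opens to 93 mm and grips with 3 to 60 N. Pads are 15 mm wide; open, the fingers measure 128 mm over their backs; the gripper's body (75 mm by 188 mm) begins 65 mm behind the grasp point.
Start: joints at [0.939, 0.259, 1.535, -0, 1.348, -0.203], TCP at [0.229, 0.5, 0.219] pointing down, gripper open.
Joint ranges: [-3.14, 3.14], [-0.91, 2.08], [0.19, 2.58], [-1.22, 4.36], [0.22, 2.71], [-3.12, 3.12]. Speed limits (rad/s): [2.57, 2.57, 3.14, 3.14, 3.14, 3.14].

### API

Orientations are given as a unit quaternion [x, y, z, w].
In Python, from workcell import monitor, cams, robot gives the robot as it stands.
- The arm moves only by the tool arm_command, never from a script. Its argument "increments" is a list that holds one entry, the list of rows, each a list of 4 numbers: the shift along the tool's x, y, z in m, then the turn about the tool's z in rad. A call has 1 to 5 rows; each row is the pose to reach, as a shift and turn from the pose commanded when the call began, along the tool's axes at that moment; what a row does not reach only later rows make up. A row lasts 1/8 s, in which the tool goes at most 62.5 mm and 10.7 degrees, less where a joint would pass 70% of its speed; a pose out of reach is approached as far as the arm can. A call with a gripper value outside its range is refused whole. "gripper" is the opening, from 0 (shut) to 1 (fully open), set as the call begins (left out, the last holds). The fingers move at their own pace and stop on an object; "newtons" is the grip in N (left out, the last holds). Time passes only in rows, so rows that repeat a pose let the fingers close. It gives the time, the measured TCP pose, the force, the opening and the grip force at its end, in the units of the state.
- monitor.sense(): the state, without advancing time (a new reading comes with each control period).
- cams.capture(name): name is "scene" or "side" or "wrist"; returns the picture (400x640x3 uint8, red, green, blue); there is no depth.
- cams.camera_params(name): a dict with "intrinsics" (3x3 intrinsics, pixels), "world_to_cam" (4x4, takes a point from world to camera coordinates). Camera axes: x right, y up, looking along -z (the intrinsics and any distortion apply to the point x, -y, -z); pixel columns grow to the right and rows downward; lengths in m; the calibration is good to about 2 mm. A picture is of the moment at which its call begins: read the wrist's pose just before it. camera_params takes no time and is no camera call; for the wrist camera it gives the pose at the moment of the call.
- robot.sign_off(): hands the job in; it is judged then, once.
The state is a dict: "clock": time; "q": joint angles; "qvel": joint speeds; "effort": joint torques, N m; "ee_pos": TCP position; "tool_rot": TCP orientation; "wrist_force": force on the tool from outside, world axes, zero at the start; "ft_torque": the same for the moment, N m; "width": opening from 0.0 (shut) to 1.0 (fully open); "finger_force": force on a finger pad.
Only numpy, scipy, OpenCV 4.12 (cv2) and the standard library are available. Lean on these libraries where they do the work, as an engineer would, in place of code of your own. Each camera call takes 0.05 s, during which the arm holds its last target. There are 200 camera calls.

### The job

Park the two-knob wooden fairing board on the bench's spring-balanced tool arm: lay it sole down, lengthways along and centred on the narrow rubber-topped rail, so that it balances there. The arm sinks under the weight by an amount you cannot know beforehand: keep hold of the board and follow it gently down until the arm carries the whole weight and has stopped for a moment, and only then let go, so that the arm neither drops nor springs up. Do not knock the mallet, glue bottle, try square or offcut.

Things in the scene. Friction and masses are not known exactly. Their poses are not given: they have to be found in the camera images.
- board: Fairing board, sole down: dark wood plate 220 x 60 x 12 mm; at its middle a light wood grip rib 60 long (x), 20 wide (y), top 46 mm above the sole; at 85 mm to each end a mushroom knob 40 mm across, 35 high. Origin: centre of the sole; centre of mass above it. x along its length, z up; both ends alike, park it either way round. Mass 0.32 to 0.75 kg, unknown.
- rail_mid (a point): Centre of the top face of the parking rail at the arm's end: straight level bar, rubber top, 110 mm long (x), only 18 mm wide (y), 11 mm thick, no lips. x along the rail, away from the robot towards the arm's post; z up. Top about 252 mm above the bench when unloaded; stays level as it sinks.
- rail: Grey head of the arm, 50 mm wide, with the rail on top. Origin: link pivot, 45 mm below the rail's top, 30 mm nearer the post than the rail's centre; axes as rail_mid. Two links 240 mm long, raised 0.24 rad when unloaded, swing down on a spring: it sinks after about 1.5 N, then 0.06 N per mm, lightly damped; it first shifts up to 7 mm towards the robot. The board settles it 20 to 110 mm down.
- mallet: Bystander: turned wooden carver's mallet standing on its head, 96 mm across, 220 mm high. Origin: centre of its foot.
- glue: Bystander: white plastic glue bottle, 60 mm across, 150 mm high, standing. Origin: centre of its foot.
- square: Bystander: try square lying flat, dark wood stock 110 x 28 x 18 mm along x, steel blade 30 mm wide reaching to 165 mm along its y. Origin: under the centre of the stock.
- offcut: Bystander: plywood offcut 100 x 60 x 35 mm lying flat. Origin: centre of its underside.
There are look-alikes about, which are no part of the job. What is shaped like the board but blue, green or yellow is not meant.

How it is judged:
On the way:
1. the board, still held by the fingers, has pushed the arm down and both have come to rest (height (world z) of rail_mid below 0.237 m and linear speed of rail below 0.012 m/s and contact force between board and rail above 2 N and contact force between the fingers and board above 0.5 N), for 0.2 s.
At the end, for the whole second after the job is handed in: Board at rest and released, sole down (within 0.1 rad of level) on the rail: middle within 10 mm sideways and 30 mm lengthways of the rail centre, within 0.17 rad of its direction, sole within 4 mm of its top; arm at rest, sunk over 15 mm (y of board in the frame of rail_mid between -0.01 and 0.01 m and x of board in the frame of rail_mid between -0.03 and 0.03 m and z of board in the frame of rail_mid between -0.004 and 0.004 m and angle between the x axis of board and the x axis of rail_mid, either way round below 0.17 rad and angle between board's own z axis and vertical below 0.1 rad and linear speed of board below 0.03 m/s and contact force between the fingers and board below 0.1 N and height (world z) of rail_mid below 0.237 m and linear speed of rail below 0.02 m/s); the robot touches nothing.
It fails at once if the arm drops or springs up (rail faster than 0.05 m/s) while the fingers do not hold the board: let go before the arm carried the weight, or jerked (contact force between the fingers and board below 0.1 N and linear speed of rail above 0.05 m/s).
It fails at once if the arm is moved roughly (rail faster than 0.15 m/s) (linear speed of rail above 0.15 m/s).
It fails at once if a bystander is knocked (moved by more than 20 mm) (distance of any of mallet, glue, square, offcut from where it was at the start of the episode above 0.02 m).
It also fails if it takes over 58 s, if anything falls off the work surface, if the arm or the gripper's body presses on something with over 40 N, if the wrist force passes 120 N, or if a joint passes its speed limit or range.

## Working session

There is one attempt and no reset: what is moved stays moved. The work goes in short steps, Python scripts to look and compute and a tool call to move; the robot and the scene stay as the last step left them, time stands still between calls to the robot, and variables do not carry over. Pictures are saved under pics/ and viewed, at most 10 in all, crops included, and the job is handed in when it is done.

Besides the shell and the picture viewer there is one more tool, called after "Request:" by a JSON object that holds its "fn" and its "kwargs". arm_command: Moves the arm, as the interface text tells. Its arguments: {"type":"object","properties":{"increments":{"type":"array","items":{"type":"array","items":{"type":"array","items":{"type":"number"}}}},"gripper":{"type":"number"},"newtons":{"type":"number"}},"required":["increments"]}

```bash
mkdir -p pics
cat > h.py <<'E'
import numpy as np, cv2
from workcell import monitor, cams, robot
def snap(n,f):
    p=cams.camera_params(n); im=cams.capture(n); cv2.imwrite('pics/'+f,im[:,:,::-1]); return im,p
def ray(p,u,v):
    K=np.array(p['intrinsics']);T=np.array(p['world_to_cam']);R=T[:3,:3];c=-R.T@T[:3,3]
    d=np.linalg.inv(K)@[u,v,1]; return c,R.T@(d*[1,-1,-1])
def at(p,u,v,z):
    c,d=ray(p,u,v); return c+d*(z-c[2])/d[2]
def proj(p,X):
    K=np.array(p['intrinsics']);T=np.array(p['world_to_cam'])
    x=T[:3,:3]@np.array(X)+T[:3,3]; x=K@(x*[1,-1,-1]); return x[:2]/x[2]
E
python3 - <<'E'
from h import *
import json
for n in('scene','side'):
    im,p=snap(n,n+'0.png'); json.dump({k:np.array(v).tolist() for k,v in p.items()},open(n+'.json','w'))
    print(n,ray(p,320,200),[k for k in p])
s=monitor.sense();print(s)
E
```

```text
scene (array([1.29579342, 0.43921856, 0.89006285]), array([-0.71375894, -0.36452201, -0.59806638])) ['intrinsics', 'world_to_cam']
side (array([ 0.12117623, -0.80004046,  1.20757217]), array([ 0.24677708,  0.59292628, -0.76652968])) ['intrinsics', 'world_to_cam']
{'clock': 0.1, 'q': array([ 9.39170706e-01,  2.59301536e-01,  1.53592681e+00, -8.98185513e-06,
        1.34801952e+00, -2.02765282e-01]), 'qvel': array([ 0.00174366, -0.00263798, -0.00176706, -0.00190711, -0.00049449,
       -0.0007985 ]), 'effort': array([ 3.13965225e-03, -4.38209045e+01, -2.84642673e+01,  7.21359020e-02,
        3.61687155e-02, -5.76460752e-05]), 'ee_pos': array([0.22838542, 0.49981497, 0.21790273]), 'tool_rot': array([ 2.12789637e-01,  9.77097685e-01, -7.58398202e-04, -3.31341897e-04]), 'wrist_force': array([ 0.72283757,  0.03264579, -0.33745273]), 'ft_torque': array([-0.02596587,  0.00683998,  0.06119902]), 'finger_force': 0.0, 'width': 1.0048008754773847}
```

View pics/scene0.png

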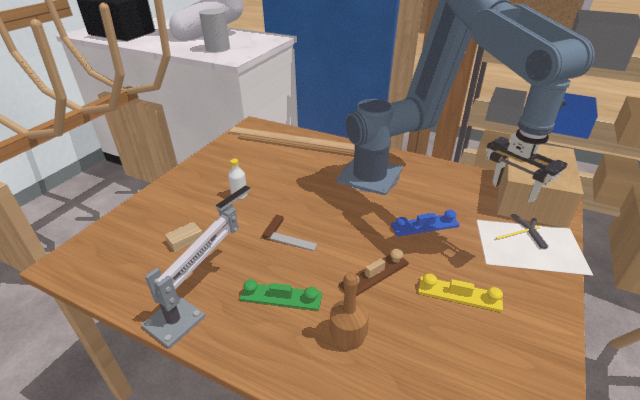

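View pics/side0.png

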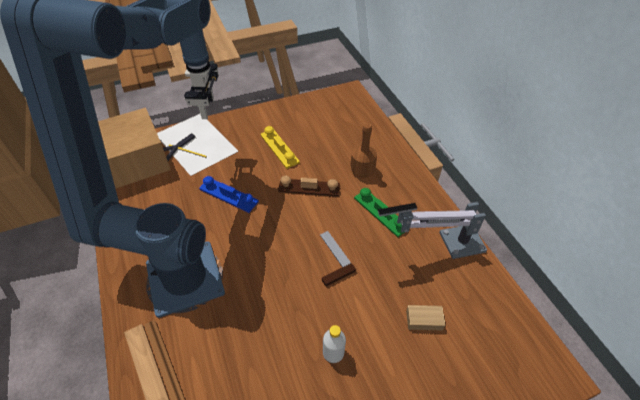

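Scene: the dark board lies at (375,275), partly behind the mallet (350,320), and the rail is at (234,197). Side: the board is at (309,186) with knobs at (286,182) and (333,184), and the rail runs from (381,211) to (416,207). I'll zoom in on both.

Run:
```python
import cv2,numpy as np
a=cv2.imread('pics/side0.png');b=cv2.imread('pics/scene0.png')
r=lambda i,x,y,w,h,s:cv2.resize(i[y:y+h,x:x+w],None,fx=s,fy=s,interpolation=cv2.INTER_CUBIC)
t=np.hstack([r(a,270,165,80,50,5),r(a,370,190,80,50,5)])
u=np.hstack([r(b,335,240,80,60,5),r(b,200,180,80,60,5)])
cv2.imwrite('pics/crop.png',np.vstack([t,u]))
```

```text
(no output)
```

View pics/crop.png

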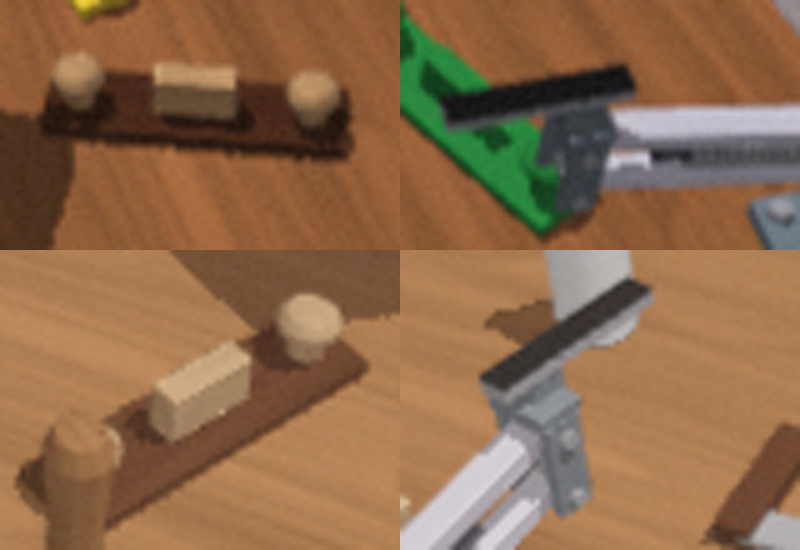

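Crop, side view: the board's lower front edge runs from (278,191.6) to (339.4,196.2) and the rib-top centre is at (309.2,179.8). The rail-top centre is at (397.6,209) in side and (233.6,197) in scene.

```bash
cat > m.py <<'E'
from h import *
import json
P={n:json.load(open(n+'.json')) for n in('scene','side')}
s=lambda x,y:(270+x/5,165+y/5); sr=lambda x,y:(370+(x-400)/5,190+y/5)
c=lambda x,y:(335+x/5,240+(y-250)/5); cr=lambda x,y:(200+(x-400)/5,180+(y-250)/5)
def tri(a,b):
    c1,d1=ray(P['side'],*a);c2,d2=ray(P['scene'],*b)
    t=np.linalg.lstsq(np.c_[d1,-d2],c2-c1,rcond=None)[0];x,y=c1+t[0]*d1,c2+t[1]*d2
    return (x+y)/2,np.linalg.norm(x-y)
print('edge',at(P['side'],*s(40,133),0),at(P['side'],*s(347,156),0))
print('rib side',at(P['side'],*s(196,74),.046),'scene',at(P['scene'],*c(200,367),.046))
for a in((155,63),(237,68)):print('rib edge',at(P['side'],*s(*a),.046))
for a,b in(((80,72),None),((313,85),None)):print('knob',at(P['side'],*s(*a),.035))
for p,n,f in(('side',sr(444,110),sr(630,77)),('scene',cr(495,384),cr(640,285))):
    A,B=at(P[p],*n,.252),at(P[p],*f,.252);print(p,'rail',A,B,(A+B)/2,np.linalg.norm(B-A),np.arctan2(*(B-A)[1::-1]))
print('tri',tri(sr(538,95),cr(568,335)))
print('mallet', at(P['scene'],350,340,0),at(P['side'],365,130,.21))
print('offcut',at(P['side'],426,318,.035),'glue',at(P['side'],334,352,0.03))
E
python3 m.py
```

```text
edge [0.38345924 0.22783475 0.        ] [0.5815826  0.12448042 0.        ]
rib side [0.49490573 0.20019423 0.046     ] scene [0.49101578 0.20220176 0.046     ]
rib edge [0.47146491 0.22116783 0.046     ]
rib edge [0.52432001 0.19467712 0.046     ]
knob [0.42139253 0.2427234  0.035     ]
knob [0.57266666 0.16828249 0.035     ]
side rail [ 0.56359437 -0.16187859  0.252     ] [ 0.67145955 -0.17984331  0.252     ] [ 0.61752696 -0.17086095  0.252     ] 0.10935093669063509 -0.16503310877121796
scene rail [ 0.67345041 -0.1702646   0.252     ] [ 0.56698571 -0.15406572  0.252     ] [ 0.62021806 -0.16216516  0.252     ] 0.10768999169424602 2.990598185890496
tri (array([ 0.61851427, -0.16749578,  0.24720232]), np.float64(0.003451158436070338))
mallet [0.72400268 0.22630593 0.        ] [0.70282164 0.20306494 0.21      ]
offcut [ 0.61279579 -0.41020869  0.035     ] glue [ 0.33286042 -0.39965869  0.03      ]
```

Request:
{"fn": "arm_command", "kwargs": {"increments": [[[-0.05, -0.022, 0, 0.01], [-0.105, -0.046, 0, 0.02], [-0.16, -0.07, 0, 0.04], [-0.215, -0.094, 0, 0.04], [-0.27, -0.118, 0, 0.04]]], "gripper": 1}}

```text
clock: 0.72
ee_pos: [0.426, 0.279, 0.2184]
tool_rot: [0.232, 0.973, -0.0, -0.0]
wrist_force: [0.4, 0.2, -0.2]
width: 0.999
finger_force: 0.0
```

```bash
cat >> h.py <<'E'
from scipy.spatial.transform import Rotation as Ro
def to(X,yaw):
    "shift in tool axes and turn so TCP at X with tool y perpendicular to direction yaw"
    s=monitor.sense();R=Ro.from_quat(s['tool_rot']);M=R.as_matrix()
    d=R.inv().apply(np.array(X)-s['ee_pos']); a=np.arctan2(M[1,1],M[0,1])-np.pi/2-yaw
    a=(a+np.pi/2)%np.pi-np.pi/2
    return np.round(d,4),round(a,4),np.round(s['ee_pos'],4),s['clock']
E
python3 -c "
from h import *
print(to([.494,.201,.16],-.47))"
```

```text
(array([-0.096 , -0.0389,  0.0584]), np.float64(0.0013), array([0.426 , 0.279 , 0.2184]), 0.725)
```

Request:
{"fn": "arm_command", "kwargs": {"increments": [[[-0.045, -0.018, 0.02, 0], [-0.075, -0.03, 0.045, 0], [-0.096, -0.039, 0.058, 0], [-0.096, -0.039, 0.058, 0]]]}}

```text
clock: 1.23
ee_pos: [0.493, 0.2011, 0.1591]
tool_rot: [0.234, 0.972, -0.001, -0.001]
wrist_force: [-0.2, -0.6, 0.4]
width: 0.999
finger_force: 0.0
```

Run:
```python
from h import *
import json
s=monitor.sense()
im,p=snap('wrist','w1.png'); json.dump({k:np.array(v).tolist() for k,v in p.items()},open('w1.json','w'))
print(s['ee_pos'],s['tool_rot'],proj(p,[.494,.201,.046]))
```

```text
[0.49298919 0.20111233 0.15909611] [ 2.33552070e-01  9.72342905e-01 -7.08508995e-04 -1.48481306e-03] [318.84797662 197.80850922]
```

View pics/w1.png

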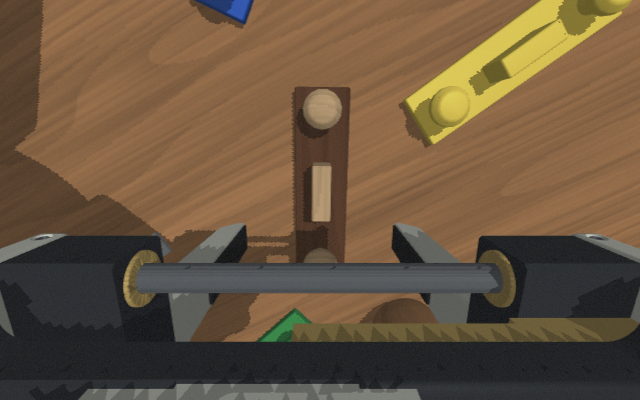

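The wrist view has the rib top at about (313..331, 163..221), the far plate end at (295,87)–(350,88) and the far knob at (322,108).

Run:
```python
from h import *
import json
p=json.load(open('w1.json'))
q=[at(p,u,v,.046) for u,v in((313,163),(331,163),(330,221),(312,221))]
C=np.mean(q,0);e1=at(p,295,87,.012);e2=at(p,350,88,.012);d=e2-e1
print(np.round(q,4),C,e1,e2,np.linalg.norm(d))
n=(e1+e2)/2-C; print('yaw from end',np.arctan2(n[1],n[0]),np.hypot(*n[:2]),'perp',np.arctan2(d[1],d[0])+np.pi/2)
l=(q[0]+q[1]-q[2]-q[3]);print('rib yaw',np.arctan2(l[1],l[0]))
Lp=at(p,294,250,.012)-at(p,295,87,.012);print('left edge',np.arctan2(Lp[1],Lp[0]))
print(to([C[0],C[1],.018],-.47))
```

```text
[[0.4592 0.2122 0.046 ]
 [0.4674 0.2283 0.046 ]
 [0.5219 0.2    0.046 ]
 [0.5132 0.183  0.046 ]] [0.49043712 0.20588146 0.046     ] [0.38203662 0.22965725 0.012     ] [0.40947478 0.28120278 0.012     ] 0.058393438740535625
yaw from end 2.6594646218414204 0.10686267186588588 perp 2.652432928422806
rib yaw 2.654960640059103
left edge -0.49905268182188545
(array([0.0036, 0.0024, 0.142 ]), np.float64(-0.0005), array([0.4928, 0.2021, 0.16  ]), 1.275)
```

Request:
{"fn": "arm_command", "kwargs": {"increments": [[[0.002, 0.002, 0.04, 0.014], [0.004, 0.003, 0.09, 0.014], [0.004, 0.003, 0.125, 0.014], [0.004, 0.003, 0.142, 0.014], [0.004, 0.003, 0.142, 0.014]]]}}

```text
clock: 1.9
ee_pos: [0.4896, 0.2079, 0.0181]
tool_rot: [0.238, 0.971, -0.0, -0.001]
wrist_force: [0.3, 0.3, -0.9]
width: 1.002
finger_force: 0.0
```

Request:
{"fn": "arm_command", "kwargs": {"increments": [[[0, 0, 0, 0], [0, 0, 0, 0], [0, 0, 0, 0], [0, 0, 0, 0], [0, 0, 0, 0]]], "gripper": 0, "newtons": 40}}

```text
clock: 2.52
ee_pos: [0.491, 0.2069, 0.0188]
tool_rot: [0.239, 0.971, 0.0, 0.0]
wrist_force: [0.2, 0.0, 0.3]
width: 0.512
finger_force: 0.0
```

Request:
{"fn": "arm_command", "kwargs": {"increments": [[[0, 0, 0, 0], [0, 0, 0, 0], [0, 0, 0, 0], [0, 0, 0, 0], [0, 0, 0, 0]]]}}

```text
clock: 3.15
ee_pos: [0.4906, 0.2066, 0.0186]
tool_rot: [0.239, 0.971, -0.0, -0.0]
wrist_force: [-2.1, -3.6, 0.4]
width: 0.212
finger_force: 40.0
```

Request:
{"fn": "arm_command", "kwargs": {"increments": [[[0, 0, -0.005, 0], [0, 0, -0.02, 0], [0, 0, -0.05, 0], [0, 0, -0.09, 0], [0, 0, -0.14, 0]]]}}

```text
clock: 3.78
ee_pos: [0.4902, 0.2071, 0.16]
tool_rot: [0.239, 0.971, -0.0, -0.001]
wrist_force: [1.0, -0.1, -4.1]
width: 0.214
finger_force: 40.0
```

Request:
{"fn": "arm_command", "kwargs": {"increments": [[[0, 0, -0.05, 0], [0, 0, -0.1, 0], [0, 0, -0.14, 0], [0, 0, -0.16, 0], [0, 0, -0.16, 0]]]}}

```text
clock: 4.4
ee_pos: [0.4915, 0.2073, 0.3211]
tool_rot: [0.239, 0.971, 0.001, 0.002]
wrist_force: [-0.0, 0.5, -4.0]
width: 0.216
finger_force: 40.0
```

Run:
```python
from h import *
print(to([.619,-.166,.32],-.162)); s=monitor.sense();print(s['wrist_force'],s['ft_torque'],s['width'],s['finger_force'])
M=Ro.from_quat(s['tool_rot']).as_matrix();print(M.round(3))
```

```text
(array([-0.2861, -0.2716,  0.0012]), np.float64(-0.3205), array([0.4915, 0.2073, 0.3211]), 4.4)
[-0.04463955  0.49292607 -3.95829445] [-0.02114085  0.04941939 -0.03209341] 0.2158754225325304 39.997254610061646
[[-0.886  0.464  0.005]
 [ 0.464  0.886  0.001]
 [-0.003  0.003 -1.   ]]
```

Run:
```python
from h import *
import json
p=cams.camera_params('wrist');s=monitor.sense()
T=np.array(p['world_to_cam']);E=np.eye(4);E[:3,:3]=Ro.from_quat(s['tool_rot']).as_matrix();E[:3,3]=s['ee_pos']
CT=T@E; print('cam in tool',np.linalg.inv(CT)[:3].round(3))
yaw=-.162
x=np.array([np.cos(yaw),np.sin(yaw),0]);y=np.array([-x[1],x[0],0])
for a in(0,.05,.1):
  for b in(.08,.11,.14):
   for z in(.34,.40):
    E=np.eye(4);E[:3,:3]=np.c_[-x,y,[0,0,-1]];E[:3,3]=np.array([.619,-.166,0])+a*x+b*y+[0,0,z]
    p['world_to_cam']=CT@np.linalg.inv(E)
    f=lambda X:proj(p,np.array([.619,-.166,0])+X).round().astype(int).tolist()
    print(a,b,z,'rail',f(-.055*x+[0,0,.252]),f(.055*x+[0,0,.252]),'board edge', (lambda B:[proj(p,B+k*.11*x-.03*y).round().astype(int).tolist() for k in(-1,1)])(E[:3,3]-[0,0,.0186]))
```

```text
cam in tool [[-0.     0.971  0.239  0.067]
 [ 1.     0.001 -0.     0.001]
 [-0.     0.239 -0.971 -0.166]]
0 0.08 0.34 rail [229, 144] [238, 256] board edge [[269, 57], [281, 358]]
0 0.08 0.4 rail [246, 141] [252, 234] board edge [[269, 57], [281, 358]]
0 0.11 0.34 rail [196, 144] [208, 256] board edge [[269, 57], [281, 358]]
0 0.11 0.4 rail [219, 141] [227, 234] board edge [[269, 57], [281, 358]]
0 0.14 0.34 rail [163, 144] [178, 256] board edge [[269, 57], [281, 358]]
0 0.14 0.4 rail [192, 141] [202, 234] board edge [[269, 57], [281, 358]]
0.05 0.08 0.34 rail [225, 85] [234, 208] board edge [[269, 57], [281, 358]]
0.05 0.08 0.4 rail [243, 94] [250, 194] board edge [[269, 57], [281, 358]]
0.05 0.11 0.34 rail [190, 85] [203, 208] board edge [[269, 57], [281, 358]]
0.05 0.11 0.4 rail [215, 94] [224, 194] board edge [[269, 57], [281, 358]]
0.05 0.14 0.34 rail [155, 85] [171, 208] board edge [[269, 57], [281, 358]]
0.05 0.14 0.4 rail [187, 94] [198, 194] board edge [[269, 57], [281, 358]]
0.1 0.08 0.34 rail [220, 19] [230, 155] board edge [[269, 57], [281, 358]]
0.1 0.08 0.4 rail [240, 42] [247, 150] board edge [[269, 57], [281, 358]]
0.1 0.11 0.34 rail [183, 19] [197, 155] board edge [[269, 57], [281, 358]]
0.1 0.11 0.4 rail [211, 42] [220, 150] board edge [[269, 57], [281, 358]]
0.1 0.14 0.34 rail [146, 19] [164, 155] board edge [[269, 57], [281, 358]]
0.1 0.14 0.4 rail [182, 42] [193, 150] board edge [[269, 57], [281, 358]]
```

Request:
{"fn": "arm_command", "kwargs": {"increments": [[[-0.035, -0.018, -0.01, -0.08], [-0.085, -0.045, -0.02, -0.16], [-0.14, -0.074, -0.02, -0.24], [-0.19, -0.1, -0.02, -0.32], [-0.24, -0.127, -0.02, -0.32]]]}}

```text
clock: 5.03
ee_pos: [0.6448, -0.0182, 0.3369]
tool_rot: [0.081, 0.997, 0.0, -0.001]
wrist_force: [-0.4, 1.5, -4.1]
width: 0.211
finger_force: 40.0
```

```bash
python3 -c "
from h import *
print(to([.684,-.075,.34],-.162))"
```

```text
(array([-0.0478, -0.0497, -0.0033]), np.float64(0.0002), array([ 0.6448, -0.0182,  0.3369]), 5.025)
```

Request:
{"fn": "arm_command", "kwargs": {"increments": [[[-0.025, -0.025, -0.002, 0], [-0.042, -0.043, -0.002, 0], [-0.048, -0.05, -0.002, 0], [-0.048, -0.05, -0.002, 0], [-0.048, -0.05, -0.002, 0]]]}}

```text
clock: 5.65
ee_pos: [0.6833, -0.0728, 0.3407]
tool_rot: [0.081, 0.997, 0.0, -0.0]
wrist_force: [0.2, 0.5, -3.8]
width: 0.212
finger_force: 40.0
```

Run:
```python
from h import *
import json
s=monitor.sense();im,p=snap('wrist','w2.png'); json.dump({k:np.array(v).tolist() for k,v in p.items()},open('w2.json','w'))
print(s['ee_pos'],s['tool_rot'],s['wrist_force'])
```

```text
[ 0.68331607 -0.07281144  0.34065918] [ 8.07479272e-02  9.96734484e-01  2.71551281e-04 -2.58681891e-04] [ 0.24108469  0.48266314 -3.83345646]
```

View pics/w2.png

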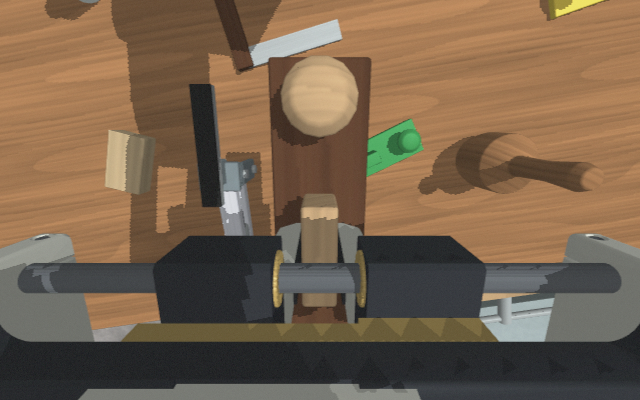

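The rail's rubber top shows at (190,85), (210,84), (220,206), (202,206). The held board's end corners are at (269,57) and (371,57), so it is centred in the hand.

Run:
```python
from h import *
import json
p=json.load(open('w2.json'))
im=cv2.imread('pics/w2.png');g=im.max(2)
for r in(90,120,145,160,180,200): print(r,g[r,182:232:2].tolist())
for z in(.252,):
    q=[at(p,u,v,z) for u,v in((190,85),(210,84),(220,206),(202,206))]
    A=(q[0]+q[1])/2;B=(q[2]+q[3])/2
    print(np.round(q,4),(A+B)/2,np.linalg.norm(B-A),np.linalg.norm(q[1]-q[0]),np.linalg.norm(q[3]-q[2]),np.arctan2(*(B-A)[1::-1]))
C=(A+B)/2
e=[at(p,u,v,.3407-.0186+.012) for u,v in((269,57),(371,57))];m=(e[0]+e[1])/2
s=monitor.sense();R=Ro.from_quat(s['tool_rot']);print('board end in tool',R.inv().apply(m-s['ee_pos']),np.linalg.norm(e[0]-e[1]))
```

```text
90 [115, 117, 116, 119, 34, 36, 29, 35, 38, 35, 39, 36, 32, 37, 30, 90, 123, 176, 175, 178, 180, 174, 173, 170, 169]
120 [97, 101, 100, 101, 100, 84, 35, 39, 34, 33, 34, 33, 33, 32, 32, 33, 70, 92, 161, 161, 159, 159, 159, 160, 164]
145 [103, 104, 105, 105, 104, 103, 101, 31, 33, 36, 35, 34, 37, 28, 33, 38, 31, 64, 92, 152, 162, 167, 169, 167, 169]
160 [108, 107, 106, 110, 108, 107, 107, 95, 38, 34, 35, 36, 33, 37, 32, 27, 30, 35, 75, 100, 103, 99, 98, 112, 110]
180 [171, 168, 143, 104, 102, 101, 102, 99, 92, 38, 27, 31, 33, 33, 34, 38, 38, 38, 30, 110, 113, 100, 130, 149, 151]
200 [178, 178, 109, 114, 118, 118, 120, 117, 118, 113, 34, 34, 38, 38, 36, 33, 37, 35, 45, 44, 116, 180, 223, 224, 221]
[[ 0.5625 -0.1645  0.252 ]
 [ 0.5645 -0.1473  0.252 ]
 [ 0.6717 -0.1655  0.252 ]
 [ 0.669  -0.1825  0.252 ]] [ 0.61693722 -0.16493295  0.252     ] 0.10836285048130284 0.01729855753653064 0.017163491627623987 -0.16818424793993095
board end in tool [0.10714753 0.00157288 0.00686823] 0.058145453328012256
```

```bash
python3 -c "
from h import *
print(to([.614,-.166,.285],-.166))"
```

```text
(array([ 0.0535, -0.1032,  0.0559]), np.float64(0.0045), array([ 0.6834, -0.0727,  0.341 ]), 5.7)
```

Request:
{"fn": "arm_command", "kwargs": {"increments": [[[0.015, -0.03, 0, 0.004], [0.033, -0.065, 0.0, 0.004], [0.047, -0.091, 0.01, 0.004], [0.0535, -0.103, 0.025, 0.004], [0.0535, -0.103, 0.04, 0.004]]]}}

```text
clock: 6.32
ee_pos: [0.6138, -0.1669, 0.301]
tool_rot: [0.084, 0.996, -0.0, 0.001]
wrist_force: [0.2, 1.2, -4.4]
width: 0.211
finger_force: 40.0
```

Request:
{"fn": "arm_command", "kwargs": {"increments": [[[0, 0, 0.008, 0], [0, 0, 0.016, 0], [0, 0, 0.016, 0], [0, 0, 0.016, 0]]]}}

```text
clock: 6.82
ee_pos: [0.6148, -0.1668, 0.285]
tool_rot: [0.083, 0.997, -0.0, 0.0]
wrist_force: [0.8, -0.0, -3.4]
width: 0.213
finger_force: 40.0
```

Run:
```python
from h import *
print(to([.614,-.166,.285],-.166));print(monitor.sense()['wrist_force'])
a,_=snap('side','s2.png');b,_=snap('scene','c2.png')
r=lambda i,x,y,w,h,s:cv2.resize(i[y:y+h,x:x+w],None,fx=s,fy=s,interpolation=cv2.INTER_CUBIC)
cv2.imwrite('pics/crop2.png',np.hstack([r(a,350,150,100,100,4),r(b,190,140,100,100,4)])[:,:,::-1])
```

```text
(array([ 0.0009,  0.0007, -0.    ]), np.float64(-0.0002), array([ 0.6148, -0.1668,  0.285 ]), 6.825)
[ 0.82422389 -0.02084838 -3.4412535 ]
```

View pics/crop2.png

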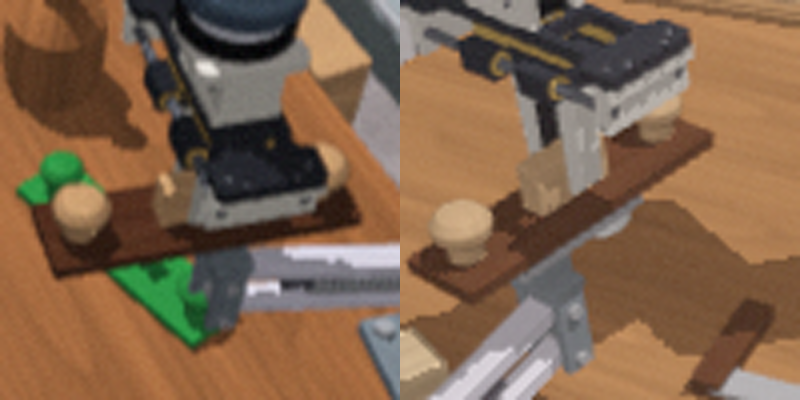

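The board hovers aligned, lengthways over the rail in both views. Next I'll lower it slowly.

Request:
{"fn": "arm_command", "kwargs": {"increments": [[[0, 0.0005, 0.003, 0], [0, 0.0005, 0.006, 0], [0, 0.0005, 0.009, 0], [0, 0.0005, 0.012, 0], [0, 0.0005, 0.015, 0]]]}}

```text
clock: 7.55
ee_pos: [0.6143, -0.1666, 0.2696]
tool_rot: [0.083, 0.997, -0.0, -0.0]
wrist_force: [-0.7, 0.7, -1.7]
width: 0.212
finger_force: 40.0
```

Request:
{"fn": "arm_command", "kwargs": {"increments": [[[0, 0, 0.002, 0], [0.0005, 0, 0.004, 0], [0.001, 0, 0.006, 0], [0.0015, 0, 0.008, 0], [0.002, 0, 0.01, 0]]]}}

```text
clock: 8.18
ee_pos: [0.6126, -0.1663, 0.2597]
tool_rot: [0.083, 0.997, -0.0, 0.0]
wrist_force: [-0.3, -0.5, -1.5]
width: 0.208
finger_force: 40.0
```

Request:
{"fn": "arm_command", "kwargs": {"increments": [[[0.0005, 0, 0.002, 0], [0.001, 0, 0.004, 0], [0.001, 0, 0.006, 0], [0.0015, 0, 0.008, 0], [0.002, 0, 0.01, 0]]]}}

```text
clock: 8.8
ee_pos: [0.6108, -0.166, 0.2497]
tool_rot: [0.083, 0.997, -0.0, 0.0]
wrist_force: [2.1, -0.8, -1.1]
width: 0.212
finger_force: 40.0
```

Request:
{"fn": "arm_command", "kwargs": {"increments": [[[0, 0, 0, 0], [0, 0, 0, 0], [0, 0, 0, 0]]]}}

```text
clock: 9.18
ee_pos: [0.6106, -0.1659, 0.2498]
tool_rot: [0.083, 0.997, -0.0, 0.0]
wrist_force: [1.4, 0.2, -2.2]
width: 0.212
finger_force: 40.0
```

Request:
{"fn": "arm_command", "kwargs": {"increments": [[[0.0004, 0, 0.002, 0], [0.0006, 0, 0.004, 0], [0.0008, 0, 0.006, 0], [0.001, 0, 0.008, 0], [0.0013, 0, 0.01, 0]]]}}

```text
clock: 9.8
ee_pos: [0.6092, -0.1657, 0.2396]
tool_rot: [0.083, 0.997, -0.0, 0.0]
wrist_force: [1.9, -0.3, -0.9]
width: 0.211
finger_force: 40.0
```

```bash
cat > avg.py <<'E'
from h import *
F=[]
for i in range(25):
    cams.capture('side'); s=monitor.sense(); F.append(np.r_[s['wrist_force'],s['ft_torque']])
print(np.mean(F,0).round(2),(np.std(F,0)/5).round(2),s['ee_pos'],s['clock'])
E
python3 avg.py
```

```text
[ 1.32 -0.16 -1.1  -0.05 -0.24  0.  ] [0.08 0.09 0.1  0.   0.01 0.01] [ 0.60918805 -0.16566023  0.23964452] 11.05
```

Request:
{"fn": "arm_command", "kwargs": {"increments": [[[0, 0, 0.002, 0], [0, 0, 0.005, 0], [0, 0, 0.009, 0], [0, 0, 0.012, 0], [0, 0, 0.015, 0]]]}}

```text
clock: 11.68
ee_pos: [0.6089, -0.1655, 0.2243]
tool_rot: [0.083, 0.997, 0.0, -0.0]
wrist_force: [-2.5, 1.5, 0.4]
width: 0.212
finger_force: 40.0
```

```bash
python3 avg.py
```

```text
[-2.33  0.54  0.42  0.1   0.45 -0.  ] [0.09 0.11 0.07 0.01 0.01 0.01] [ 0.60920052 -0.16563851  0.22465269] 12.925
```

Request:
{"fn": "arm_command", "kwargs": {"increments": [[[0.0002, 0, -0.001, 0], [0.0004, 0, -0.002, 0], [0.0005, 0, -0.003, 0], [0.0005, 0, -0.003, 0]]]}}

```text
clock: 13.42
ee_pos: [0.6093, -0.1657, 0.228]
tool_rot: [0.083, 0.997, -0.0, 0.001]
wrist_force: [1.3, 0.8, 0.2]
width: 0.212
finger_force: 40.0
```

```bash
python3 avg.py
```

```text
[ 2.31  0.16 -0.01  0.02 -0.39  0.01] [0.09 0.11 0.11 0.01 0.01 0.01] [ 0.60872542 -0.16565088  0.22765537] 14.675
```

Request:
{"fn": "arm_command", "kwargs": {"increments": [[[-0.0003, 0, 0, 0], [-0.0003, 0, 0, 0], [-0.0003, 0, 0, 0]]]}}

```text
clock: 15.05
ee_pos: [0.6088, -0.1656, 0.2276]
tool_rot: [0.083, 0.997, -0.0, -0.0]
wrist_force: [-0.3, 0.1, -0.9]
width: 0.214
finger_force: 40.0
```

```bash
python3 avg.py
python3 - <<'E'
from h import *
a,_=snap('side','s3.png');b,_=snap('scene','c3.png')
r=lambda i,x,y,w,h,s:cv2.resize(i[y:y+h,x:x+w],None,fx=s,fy=s,interpolation=cv2.INTER_CUBIC)
cv2.imwrite('pics/crop3.png',np.hstack([r(a,350,170,100,100,4),r(b,190,160,100,100,4)])[:,:,::-1])
E
```

```text
[-0.82 -0.74  0.13 -0.15  0.1   0.01] [0.18 0.1  0.09 0.01 0.03 0.01] [ 0.60883613 -0.16560755  0.22760349] 16.3
```

View pics/crop3.png

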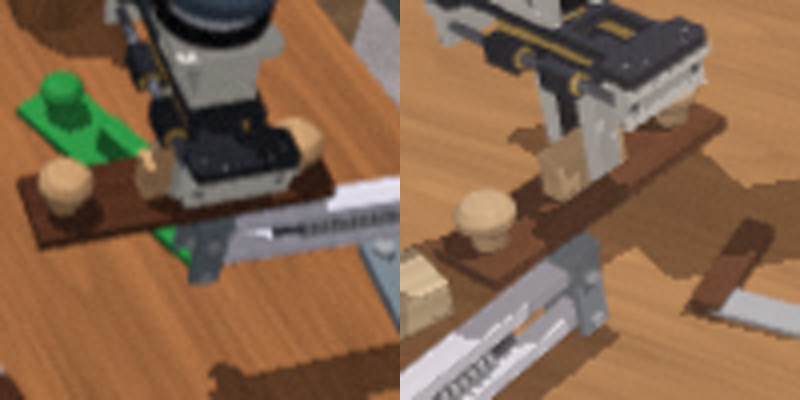

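The sunken arm carries the board level and the residual force is about 0. I'll ease the grip, then open.

Request:
{"fn": "arm_command", "kwargs": {"increments": [[[0, 0, 0, 0], [0, 0, 0, 0], [0, 0, 0, 0]]], "newtons": 12}}

```text
clock: 16.77
ee_pos: [0.6089, -0.1656, 0.2276]
tool_rot: [0.083, 0.997, 0.0, -0.0]
wrist_force: [-2.3, -1.4, 0.8]
width: 0.213
finger_force: 12.0
```

Request:
{"fn": "arm_command", "kwargs": {"increments": [[[0, 0, 0, 0], [0, 0, 0, 0], [0, 0, 0, 0], [0, 0, 0, 0], [0, 0, 0, 0]]], "newtons": 3}}

```text
clock: 17.4
ee_pos: [0.609, -0.1656, 0.2277]
tool_rot: [0.083, 0.997, 0.0, -0.0]
wrist_force: [-2.5, -0.3, 0.2]
width: 0.217
finger_force: 3.0
```

```bash
sed -i 's/range(25)/range(16)/' avg.py; python3 avg.py
```

```text
[-2.53 -0.38 -0.05 -0.06  0.44  0.  ] [0.11 0.09 0.12 0.01 0.01 0.  ] [ 0.60898821 -0.16557391  0.2276186 ] 18.2
```

Request:
{"fn": "arm_command", "kwargs": {"increments": [[[0.0002, 0, 0, 0], [0.0002, 0, 0, 0], [0.0002, 0, 0, 0], [0.0002, 0, 0, 0]]]}}

```text
clock: 18.7
ee_pos: [0.6089, -0.1656, 0.2277]
tool_rot: [0.083, 0.997, -0.0, 0.0]
wrist_force: [-1.9, -0.5, 0.1]
width: 0.215
finger_force: 3.0
```

```bash
python3 avg.py
```

```text
[-0.74 -0.39  0.09 -0.06  0.13 -0.02] [0.12 0.12 0.09 0.01 0.01 0.01] [ 0.60894657 -0.16558965  0.22770068] 19.5
```

Forces are near zero, so I'll release.

Request:
{"fn": "arm_command", "kwargs": {"increments": [[[0, 0, 0, 0], [0, 0, 0, 0], [0, 0, 0, 0], [0, 0, 0, 0], [0, 0, 0, 0]]], "gripper": 0.45}}

```text
clock: 20.12
ee_pos: [0.6088, -0.1656, 0.2277]
tool_rot: [0.083, 0.997, -0.0, 0.0]
wrist_force: [-0.4, 0.7, -0.7]
width: 0.452
finger_force: 0.0
```

```bash
python3 avg.py
```

```text
[-0.09 -0.01  0.26  0.02  0.    0.01] [0.1  0.07 0.08 0.01 0.01 0.  ] [ 0.60881398 -0.16560725  0.2276341 ] 20.925
```

Request:
{"fn": "arm_command", "kwargs": {"increments": [[[0, 0, -0.005, 0], [0, 0, -0.015, 0], [0, 0, -0.035, 0], [0, 0, -0.065, 0], [0, 0, -0.1, 0]]]}}

```text
clock: 21.55
ee_pos: [0.6086, -0.1655, 0.329]
tool_rot: [0.083, 0.997, 0.0, -0.0]
wrist_force: [0.9, -0.2, 0.7]
width: 0.452
finger_force: 0.0
```

Request:
{"fn": "arm_command", "kwargs": {"increments": [[[0, 0, -0.03, 0], [0, 0, -0.05, 0], [0, 0, -0.05, 0], [0, 0, -0.05, 0]]]}}

```text
clock: 22.05
ee_pos: [0.6086, -0.1655, 0.377]
tool_rot: [0.083, 0.997, 0.0, -0.0]
wrist_force: [0.2, -0.4, -0.2]
width: 0.448
finger_force: 0.0
```

Run:
```python
from h import *
a,_=snap('side','s4.png');b,_=snap('scene','c4.png')
r=lambda i,x,y,w,h,s:cv2.resize(i[y:y+h,x:x+w],None,fx=s,fy=s,interpolation=cv2.INTER_CUBIC)
cv2.imwrite('pics/crop4.png',np.hstack([r(a,350,170,100,100,4),r(b,190,160,100,100,4)])[:,:,::-1])
```

```text
(no output)
```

View pics/crop4.png

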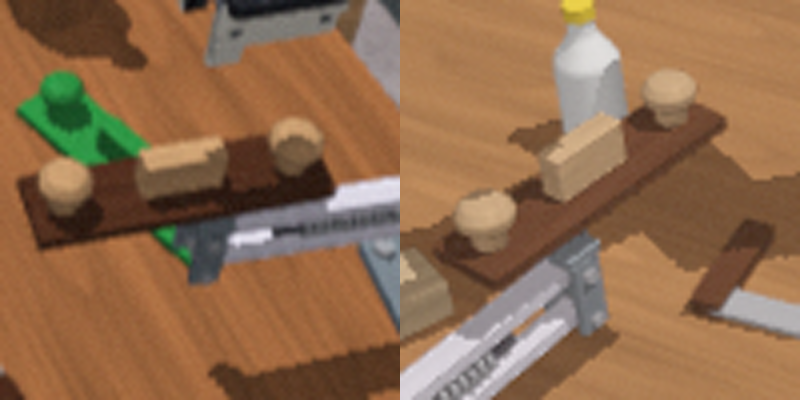

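The board balances level on the sunken rail, its corners unchanged from before release, and the gripper is clear. Handing in.

```bash
python3 -c "
from h import *
print(robot.sign_off())"
```

```text
the job is handed in; nothing more can be done
None
```

The two-knob board is parked sole down on the rail, balanced with the arm sunk about 43 mm and the gripper clear of it; I handed the job in at about 22 s, but the sign-off gave no verdict.

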